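Clip a panel onto the table easel

ROBOT

A 6-joint arm with a two-finger parallel gripper is mounted at the origin on the work surface; the furniture and walls round the work are solid. World frame = base frame: x ahead of the robot, y to its left, z up, the work surface at z = 0. Lengths are in m, angles in rad, forces in N, time in s.
With the tool pointing down it reaches from about 0.35 to 0.975 m from the base axis. Payload 4.9 kg.
Tool frame: the origin (TCP) lies at the very end of the fingers, on their centre line; the grasp point (between the pads) lies 19 mm behind it; z points along the fingers, y is the line along which they close (so a half turn about z gives the same grasp; the last joint's range is limited). The gripper opens to 85 mm and grips with 20 to 120 N. Pads are 22 mm wide; open, the fingers measure 114 mm over their backs; the gripper's body (76 mm by 85 mm) begins 54 mm behind the grasp point. The pads swing forward as they close: fully open they stand 13 mm farther back than shut.
Start: joints at [-1.244, 0.053, 1.613, -0, 1.476, -0.119], TCP at [0.269, -0.564, 0.231] pointing down, gripper open.
Joint ranges: [-3.01, 3.01], [-1.01, 2.22], [0.06, 2.58], [-1.02, 4.17], [0.09, 2.62], [-3.14, 3.14]. Speed limits (rad/s): [2.57, 2.57, 3.14, 3.14, 3.14, 3.14].

INTERFACE

Orientations are given as a unit quaternion [w, x, y, z].
In Python, from plant import monitor, vision, manip gives the robot as it stands. The module is installed in compiled form; this text tells all that it offers.
- The arm moves only by the tool arm_command, never from a script. Its argument "rows" is a list of rows, each a list of 3 entries, a list of its own where there are three numbers: the finger opening in mm, from 0 to 85.4, then the shift along the world's x, y, z in units of 30 cm (1.0 is 30 cm), then the turn, a rotation vector about the world's x, y, z in units of pi/2 rad (1.0 is pi/2 rad). In form: [[claw, [x, y, z], [wx, wy, wz]], ...]. A call has 1 to 12 rows; each row is the pose to reach, as a shift and turn from the pose commanded when the call began; what a row does not reach only later rows make up. A row lasts 1/12 s, in which the tool goes at most 41.7 mm and 7.16 degrees, less where a joint would pass 70% of its speed; a pose out of reach is approached as far as the arm can. A call with a number of a shift or a turn outside -1 to 1 is refused whole. A call with a gripper value outside its range is refused whole. The fingers move at their own pace and stop on an object; the grip force is fixed at half the most. Time passes only in rows, so rows that repeat a pose let the fingers close. It gives the time, the measured TCP pose, the force, the opening and the grip force at its end, in the units of the state.
- monitor.state(): the state, without advancing time (a new reading comes with each control period).
- vision.grab_frame(name): name is "scene" or "top"; returns a dict with "color" (400x640x3 uint8, red, green, blue), "z_map" (400x640 float32, m along the optical axis (not along the pixel's ray), 0 where there is no reading), "mtx" (3x3 intrinsics, pixels), "k1" (the pictures are not rectified: a ray, as slopes to the right and down, at radius r is drawn at 1 + k1 r^2 times it, then the intrinsics apply), "R" (3x3) and "t" (3): a world point X has camera coordinates R X + t. Camera axes: x right, y down, z forward; pixel columns grow to the right and rows downward; lengths in m; the calibration is good to about 2 mm. A picture is of the moment at which its call begins.
- manip.job_done(): hands the job in; it is judged then, once.
The state is a dict: "time": time; "joint_pos": joint angles; "joint_vel": joint speeds; "joint_efforts": joint torques, N m; "tool_pos": TCP position; "tool_rot": TCP orientation; "contact_force": force on the tool from outside, world axes, zero at the start; "ft_torque": the same for the moment, N m; "gripper_width": opening from 0.0 (shut) to 1.0 (fully open); "grasp_force": force on a finger pad.
Only numpy, scipy, OpenCV 4.12 (cv2) and the standard library are available. Lean on these libraries where they do the work, as an engineer would, in place of code of your own. Each camera call takes 0.05 s, during which the arm holds its last target. There are 200 camera calls.

TASK

Get the small plywood panel ready for painting: stand it centred on the ledge of the little table easel, long edge down and flat against the two uprights, and fix it there with the orange spring clip from the blue stand, clipped squarely over the panel's top edge so that it grips the panel together with either upright. Also turn the easel's black lock ring clockwise all the way to the red mark. Do not shift or knock over the pot, jar, bottle or jug standing around.

Things in the scene. Friction and masses are not known exactly. Their poses are not given: they have to be found in the camera images.
- panel: Plywood panel, 75 x 185 x 12 mm, 0.16 kg. Origin: centre of one large face; x along the 75 mm side, y along the 185 mm side, z through the thickness (it fills z = 0 to 12 mm). At the start it stands on a long edge in the rack, x up, lower edge 10 mm above the table; the top edge is free to be grasped across the 12 mm at its middle.
- panel_mid (a point): The middle of the plywood panel's volume.
- rack: Drying rack, fixed: wooden base 115 x 160 x 10 mm with two rows of four upright dowels (10 mm thick, tops 44 mm above the table) at y = +-55 mm, leaving 15 mm wide slots along the rack's y. The panel stands in the middle slot. Origin: middle of its underside, z up.
- stand: Clip stand, fixed: base 85 x 120 x 12 mm with an upright blue plate, 20 mm thick (its x), 120 mm long (its y), top edge 90 mm above the table. Origin: middle of its underside, z up. The clip starts on the top edge of this plate.
- clip: Orange spring clip of two levers, 28 mm wide (its y), 0.09 kg. Origin: on the pivot. On a 20 mm edge its z runs along the clip from jaws to handles and x is the line along which it opens. Jaws end 45 mm below the pivot, webs at the pivot end 11 mm below it. At the start the pivot is 20 mm above the stand's edge, a good depth. This body is one lever; it turns by half the joint value.
- clip_handles (a point): Between the two handles, 40 mm above the pivot (fixed to the same lever as clip). Handles end 55 mm above the pivot and flare: on a 20 mm edge 31 mm over their outsides near the pivot, 52 mm at their ends. Squeezed together (about 10 N) until parallel, 29 mm over all, the jaws stand 28 mm apart 20 mm below the pivot, 38 mm at the tips.
- clip_lever (a joint): Opening of the spring clip, rad: 0 = jaw faces parallel and 20 mm apart (as when it sits on a 20 mm edge), +0.40 = fully squeezed open, -0.25 = shut on nothing.
- easel: Table easel, fixed, facing the robot. Origin: middle of its underside under the ledge line; x points to its back, y to its left, z up. Base plate 195 x 215 x 14 mm, from x = -110 to +86 mm.
- easel_back: Leaning part of the easel (fixed to it), 25 degrees back from vertical. Origin: middle of the line where the ledge's top meets the uprights' fronts, 45 mm above the table. z points up the slope, x normal to it, away from the painter into the back, y left. The seated panel fills x = -12 to 0, z = 0 to 75, y = -92 to +92 mm; panel and upright are 20 mm thick together.
- left_upright_top (a point): Middle of the left upright's top end, at x = 4, y = +65, z = 72 mm of easel_back. Each upright is 8 mm thick (x = 0 to 8) and 40 mm wide; between the two 90 mm is open above a cross-bar at z = 9 to 23 mm.
- right_upright_top (a point): Middle of the right upright's top end, at x = 4, y = -65, z = 72 mm of easel_back; upright 8 x 40 mm like the left one.
- ledge_mid (a point): Middle of the ledge's top, at x = -11 mm of easel_back. The ledge is 204 mm long and reaches from x = 0 to -26 mm, with a lip at its front (x = -22 to -26 mm, 6 mm high).
- lock_ring (a joint): Black lock ring on the easel's base in front of the ledge, vertical axis; it turns clockwise seen from above. Rad: 0 to 0.35 at the start, 1.15 = against its stop, the white line on its wing at the red mark (locked).
- lock_wing (a point): On the lock ring's axis, at gripping height of its wing: an upright bar 62 mm long, 13 mm thick, 24 mm high, its top 11 mm above this point. At joint value 0 the wing lies along the easel's x; the point turns with the ring and its x lies along the wing.
- amber_pot: Bystander: amber pot with black lid, 58 mm wide, 47 mm high, loose. Origin: middle of its underside.
- green_lid_jar: Bystander: jar with green lid, 68 mm wide, 101 mm high, loose. Origin: middle of its underside.
- thinner_bottle: Bystander: white bottle, 61 mm wide, 130 mm high, loose. Origin: middle of its underside.
- pewter_jug: Bystander: pewter jug, 86 x 104 x 78 mm, loose. Origin: middle of its underside.

How it is judged:
At the end, for the whole second after the job is handed in: Panel on the ledge within 6 mm, centred within 20 mm, flat on the uprights; clip astride its top edge, jaws pressing over 2 N on panel and on one upright, pivot 7 to 36 mm above the edge, within 20 mm of the upright's middle and 0.25 rad; at rest; lock ring within 0.15 rad of its stop (x of panel_mid in the frame of easel_back between -0.011 and -0.001 m and z of panel_mid in the frame of easel_back between 0.031 and 0.044 m and y of panel_mid in the frame of easel_back between -0.02 and 0.02 m and angle between the z axis of panel and the x axis of easel_back, either way round below 0.1 rad and angle between the y axis of panel and the y axis of easel_back, either way round below 0.1 rad and z of clip in the frame of easel_back between 0.082 and 0.111 m and x of clip in the frame of easel_back between -0.01 and 0.006 m and (y of clip in the frame of easel_back between 0.045 and 0.085 m or y of clip in the frame of easel_back between -0.085 and -0.045 m) and angle between the z axis of clip and the z axis of easel_back, either way round below 0.25 rad and value of joint clip_lever between -0.15 and 0.2 rad and contact force between clip and panel above 2 N and contact force between clip and easel above 2 N and linear speed of each of clip, panel below 0.02 m/s and value of joint lock_ring above 1 rad); the robot touches nothing.
It fails at once if a bystander (amber pot, green-lidded jar, white bottle or pewter jug) is shifted more than 30 mm or tipped (distance of any of amber_pot, green_lid_jar, thinner_bottle, pewter_jug from where it was at the start of the episode above 0.03 m or angle between any of amber_pot, green_lid_jar, thinner_bottle, pewter_jug's own z axis and vertical above 0.4 rad).
It also fails if it takes over 54 s, if anything falls off the work surface, if the arm or the gripper's body presses on something with over 40 N, if the wrist force passes 120 N, or if a joint passes its speed limit or range.

## Working session

There is one attempt and no reset: what is moved stays moved. The work goes in short steps, Python scripts to look and compute and a tool call to move; the robot and the scene stay as the last step left them, time stands still between calls to the robot, and variables do not carry over. Pictures are saved under pics/ and viewed, at most 10 in all, crops included, and the job is handed in when it is done.

Besides the shell and the picture viewer there is one more tool, called after "Emit:" in YAML: its name, and indented under it one key for each argument. arm_command: Moves the arm, as the interface text tells. Shifts and turns lie within -1 to 1; 1 stands for 30 cm of shift or pi/2 rad of turn. Its arguments: {"type":"object","properties":{"rows":{"type":"array"}},"required":["rows"]}

```bash
mkdir -p pics; cat > h.py <<'E'
import numpy as np, cv2
from plant import monitor, vision, manip
def grab(n):
    f=vision.grab_frame(n); return f
def cloud(f):
    h,w=f["z_map"].shape
    u,v=np.meshgrid(np.arange(w),np.arange(h))
    p=np.stack([u,v],-1).reshape(-1,1,2).astype(float)
    k=np.array([f["k1"],0,0,0,0],float)
    s=cv2.undistortPoints(p,f["mtx"],k).reshape(h,w,2)
    z=f["z_map"][...,None]
    X=np.concatenate([s*z,z],-1)
    W=(X-f["t"])@f["R"]
    W[f["z_map"]==0]=np.nan
    return W
E
python3 - <<'E'
from h import *
for n in("scene","top"):
    f=grab(n); np.savez(n,**f); cv2.imwrite(f"pics/{n}0.png",f["color"][...,::-1])
    print(n,f["mtx"],f["k1"],-f["R"].T@f["t"],f["R"])
print(monitor.state())
E
```

```text
scene [[465.72555619   0.         317.29103345]
 [  0.         465.72555619 194.8012329 ]
 [  0.           0.           1.        ]] 0.01906911966075529 [0.0233044  0.75404827 1.08498459] [[-0.84099445 -0.54080266  0.01614964]
 [-0.39992989  0.60126761 -0.69176105]
 [ 0.36439596 -0.58822593 -0.72194587]]
top [[482.87445382   0.         324.19728571]
 [  0.         482.87445382 206.93552748]
 [  0.           0.           1.        ]] -0.027010803119442893 [ 0.38042272 -0.02536693  1.35737981] [[-0.01364792 -0.99983022  0.01238042]
 [-0.99668     0.01260891 -0.08043622]
 [ 0.08026646 -0.0134371  -0.99668287]]
{'time': 0.1, 'joint_pos': array([-1.24400557e+00,  5.33116533e-02,  1.61415552e+00, -3.99304429e-06,
        1.47602530e+00, -1.19002195e-01]), 'joint_vel': array([ 7.09709311e-05, -2.18561564e-04, -2.44168714e-03,  1.80277343e-03,
       -9.82715512e-04, -5.97381136e-05]), 'joint_efforts': array([ 1.25923165e-03, -3.94901991e+01, -3.71362889e+01, -4.71004842e-05,
        3.94559975e-03,  1.15732757e-06]), 'tool_pos': array([ 0.2692972 , -0.56337516,  0.23017377]), 'tool_rot': array([-9.44577379e-04,  9.75260777e-01,  2.21055455e-01, -1.00488972e-04]), 'contact_force': array([-0.28876733, -0.49307021,  0.28189583]), 'ft_torque': array([-0.03307883,  0.05030024,  0.00188484]), 'grasp_force': 0.0, 'gripper_width': 1.0007448564414472}
```

View pics/scene0.png

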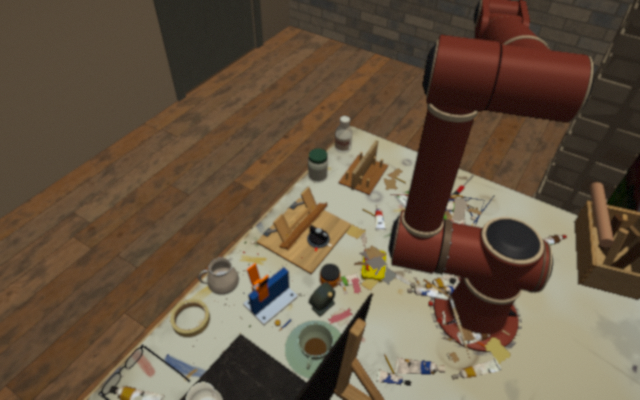

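View pics/top0.png

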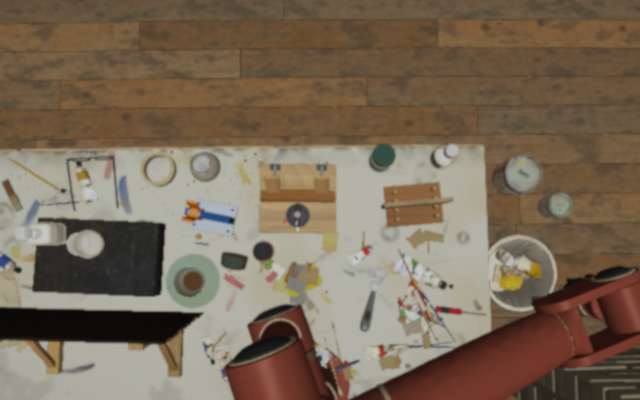

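The scene view shows the easel at about (305,235), the clip on the stand at (265,285) and the rack at (365,170). The top view shows the easel at (298,198), ring at (297,215), rack with panel at (413,204), stand at (210,217), clip at (192,212), and bystanders at (263,250), (383,157), (446,155) and (205,165).

```bash
cat > m.py <<'E'
from h import *
F={n:dict(np.load(n+".npz")) for n in("scene","top")}
C={n:cloud(F[n]) for n in F}
T=C["top"]; S=C["scene"]
def rect(name,cl,u0,u1,v0,v1,z0,z1):
    P=cl[v0:v1,u0:u1].reshape(-1,3); m=(P[:,2]>z0)&(P[:,2]<z1); P=P[m]
    if len(P)<5: print(name,len(P));return
    (c,s,a)=cv2.minAreaRect(P[:,:2].astype(np.float32)*1000)
    print(name,len(P),"c",np.round(c,1),"s",np.round(s,1),"a",round(a,1),"med",np.round(np.median(P,0)*1000,1),"zmax",np.round(P[:,2].max()*1000,1))
print("table z",np.nanmedian(T[230:245,350:380,2]),np.nanmedian(S[235:240,360:375,2]))
for n,cl,b in (("T",T,0),("S",S,1)):
    R=lambda nm,tb,sb,z0,z1:rect(n+" "+nm,cl,*(sb if b else tb),z0,z1)
    R("panel top",(370,470,175,235),(335,395,135,195),.075,.095)
    R("rack base",(370,470,175,235),(330,395,135,200),.006,.016)
    R("dowels",(370,470,175,235),(335,395,135,195),.038,.05)
    R("stand top",(175,245,195,242),(240,300,255,330),.084,.096)
    R("stand base",(175,245,195,242),(240,300,255,330),.008,.018)
    R("clip hi",(175,245,195,242),(240,300,255,330),.105,.2)
    R("easel base",(250,345,155,240),(250,360,185,275),.009,.019)
    R("upr top",(250,345,155,240),(270,340,180,255),.10,.13)
    R("ring",(280,318,200,235),(300,335,220,255),.022,.09)
    R("amber",(250,278,238,265),(318,342,262,285),.03,.06)
    R("jar",(368,400,140,172),(305,330,145,182),.08,.11)
    R("bottle",(430,462,140,170),(332,355,113,152),.05,.14)
    R("jug",(185,225,148,185),(195,240,250,295),.03,.1)
def big(n,u0,u1,v0,v1,k): return cv2.resize(F[n]["color"][v0:v1,u0:u1,::-1],None,fx=k,fy=k,interpolation=cv2.INTER_CUBIC)
a=big("top",175,245,180,240,5);b=big("top",255,345,155,240,5);
c=big("scene",235,305,255,330,5);d=big("scene",250,360,180,275,5)
im=np.zeros((600,800,3),np.uint8)
def put(i,x,y,w,h):im[y:y+h,x:x+w]=cv2.resize(i,(w,h))
put(a,0,0,350,300);put(b,350,0,318,300);put(c,0,300,280,300);put(d,350,300,347,300)
cv2.imwrite("pics/crop1.png",im)
E
python3 m.py
```

```text
table z 0.0007912757366963459 0.003153400837305094
T panel top 315 c [ 494.9 -292.8] s [ 11.9 182.3] a 4.5 med [ 494.9 -291.7   85.3] zmax 93.3
T rack base 1855 c [ 492.9 -313.1] s [276.4 167.3] a 89.4 med [ 483.5 -295.9   10.6] zmax 16.0
T dowels 113 c [ 493.4 -289.7] s [ 83.5 176.5] a 5.2 med [ 490.7 -320.2   43.2] zmax 49.9
T stand top 253 c [465.6 266.2] s [121.3  26.6] a 81.0 med [462.3 250.2  90.5] zmax 95.9
T stand base 890 c [460.  277.5] s [119.8 183.5] a 2.5 med [453.7 261.   12.8] zmax 17.9
T clip hi 263 c [472.3 294.6] s [34.4 51.9] a 78.1 med [471.5 292.5 129.4] zmax 169.2
T easel base 3030 c [507.2  29.3] s [217.5 213.7] a 89.2 med [491.2  26.   14.7] zmax 19.0
T upr top 142 c [557.1  28. ] s [167.7  15.8] a 88.1 med [559.1  76.  107.4] zmax 115.7
T ring 437 c [465.2  26.7] s [100.4  80. ] a 89.8 med [472.3  29.8  35. ] zmax 63.2
T amber 364 c [369.  124.4] s [59.5 54.9] a 33.9 med [368.9 124.1  46.3] zmax 53.6
T jar 485 c [ 618.8 -201.1] s [63.1 61.6] a 22.0 med [ 617.  -201.   100.2] zmax 108.4
T bottle 447 c [ 618.7 -367.8] s [60.3 47. ] a 28.0 med [ 614.6 -363.6   9
[... 537 characters left out ...]
 12.5] zmax 18.0
S clip hi 364 c [469. 295.] s [31.1 51.7] a 76.4 med [479.  296.  137.9] zmax 169.0
S easel base 2383 c [519.6  -8. ] s [296.8 349.7] a 29.2 med [482.8  57.5  14. ] zmax 19.0
S upr top 113 c [557.   29.1] s [170.6  14.6] a 89.3 med [555.9  80.9 105.7] zmax 112.3
S ring 412 c [481.9  33.9] s [93.6 67.1] a 12.8 med [474.7  36.2  46.6] zmax 64.0
S amber 341 c [365.8 126.5] s [55.4 57.3] a 35.6 med [364.4 129.8  45.3] zmax 52.2
S jar 294 c [ 614.7 -199.4] s [64.4 67.4] a 15.2 med [ 612.6 -195.    98.5] zmax 105.1
S bottle 354 c [ 620.8 -369.1] s [62.  52.1] a 0.7 med [ 613.2 -360.7   89.7] zmax 133.3
S jug 666 c [604.1 294.3] s [78.2 84.6] a 1.1 med [596.8 301.8  52.6] zmax 80.9
```

View pics/crop1.png

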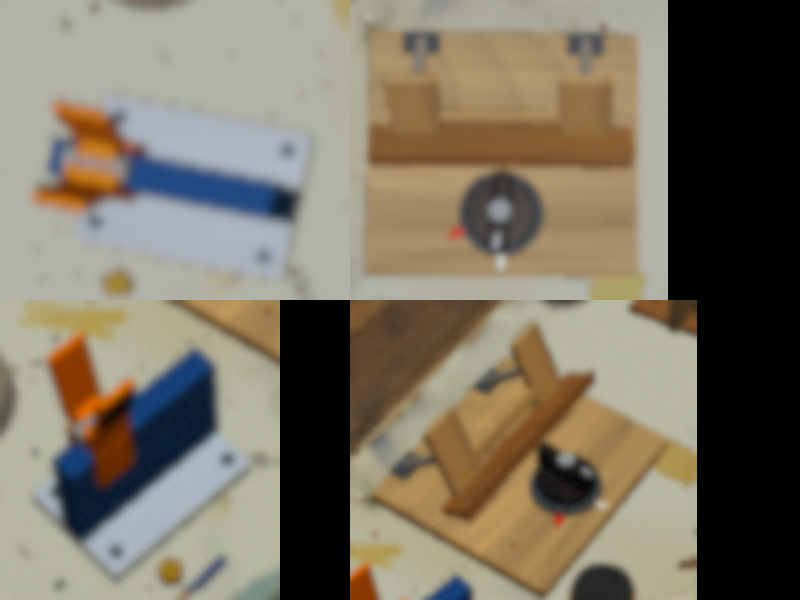

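Crops: clip sits near the +y end of the blue plate (95,155); ring wing nearly along easel x with white line at (497,240) and red mark at (455,230). Now finer fits.

```bash
cat > m2.py <<'E'
from m import *
from scipy.optimize import least_squares
A=np.concatenate([C[n][np.isfinite(C[n][...,2])] for n in C]).reshape(-1,3)
def box(cl,*b):
    P=cl.reshape(-1,3); x0,x1,y0,y1,z0,z1=b
    return P[(P[:,0]>x0)&(P[:,0]<x1)&(P[:,1]>y0)&(P[:,1]<y1)&(P[:,2]>z0)&(P[:,2]<z1)]
print("---")
c25,s25=np.cos(np.radians(25)),np.sin(np.radians(25))
for n in("top","scene"):
    P=box(C[n],.525,.57,-.08,.14,.062,.100)
    # front plane: (x - x0 - yaw*(y-.028))*c25 - (z-.045)*s25=0
    f=lambda p:((P[:,0]-p[0]-p[1]*(P[:,1]-.028))*c25-(P[:,2]-.045)*s25)
    r=least_squares(f,[.52,0],loss="soft_l1",f_scale=.002)
    print(n,"easel x0,slope(dx/dy)",r.x,len(P),np.std(f(r.x)))
    k=abs(f(r.x))<.006;Q=P[k]
    for lo,hi in((-.1,.028),(.028,.15)):
        y=Q[(Q[:,1]>lo)&(Q[:,1]<hi)][:,1]; print("  upr y",np.percentile(y,[0,3,50,97,100]))
    L=box(C[n],.48,.53,-.12,.18,.038,.058); rect(n+" ledge",L[None],0,len(L),0,1,0,1)
    W=box(C[n],.425,.508,-.02,.075,.03,.08)
    print(n,"ring pts z hist",np.histogram(W[:,2],np.arange(.03,.075,.004)))
    for z0 in(.03,.04,.048,.052): rect(f"{n} ring>{z0}",W[None],0,len(W),0,1,z0,.08)
    H=box(C[n],.43,.51,.2,.34,.098,.2)
    for z0,z1 in((.098,.12),(.12,.14),(.14,.155),(.155,.18)): rect(f"{n} clip {z0}",H[None],0,len(H),0,1,z0,z1)
    B=box(C[n],.43,.51,.19,.272,.086,.096); rect(n+" plate",B[None],0,len(B),0,1,0,1)
    v=np.linalg.svd(B[:,:2]-B[:,:2].mean(0),full_matrices=False)[2][0]; print("  plate dir",np.degrees(np.arctan2(*v[::-1])))
    B=box(C[n],.46,.53,-.39,-.20,.078,.094); v=np.linalg.svd(B[:,:2]-B[:,:2].mean(0),full_matrices=False)[2][0]; print("  panel dir",np.degrees(np.arctan2(*v[::-1])),B.mean(0),B[:,1].min(),B[:,1].max(),np.median(B[:,2]))
E
python3 m2.py | sed '1,/---/d'
```

```text
top easel x0,slope(dx/dy) [0.5282489  0.01969429] 346 0.001896624802489796
  upr y [-0.05615194 -0.05367654 -0.02950733  0.02166994  0.02715786]
  upr y [0.0295111  0.03316884 0.08547106 0.11141907 0.11362351]
top ledge 650 c [505.2  30.6] s [ 49.2 202.2] a 0.3 med [517.3  25.2  50.6] zmax 57.9
top ring pts z hist (array([115,  38,   4,   1,   8,  51,  87,  57,  16,   1,   0]), array([0.03 , 0.034, 0.038, 0.042, 0.046, 0.05 , 0.054, 0.058, 0.062,
       0.066, 0.07 , 0.074]))
top ring>0.03 378 c [472.5  28.1] s [92.  70.3] a 89.3 med [476.7  30.3  52.5] zmax 67.9
top ring>0.04 222 c [472.5  28.1] s [92.  70.3] a 89.3 med [494.4  30.5  56.1] zmax 67.9
top ring>0.048 218 c [472.5  28.1] s [92.  70.3] a 89.3 med [495.5  30.5  56.3] zmax 67.9
top ring>0.052 195 c [472.5  28.1] s [92.  70.3] a 89.3 med [497.   30.4  57. ] zmax 67.9
top clip 0.098 102 c [464.9 273.8] s [75.1 30.1] a 63.4 med [471.5 290.1 116.8] zmax 120.0
top clip 0.12 60 c [472.9 294.9] s [29.1 36.1] a 77.5 med [471.4 293.2 125.4] zmax 139.7
top clip 0.14 32 c [471.8 293.2] s [24.6 40.6] a 77.5 med [472.1 290.4 147.6] zma
[... 1096 characters left out ...]
cene ring>0.052 168 c [489.   20.9] s [82.1 80.7] a 30.0 med [500.1  30.8  56.2] zmax 65.2
scene clip 0.098 114 c [468.6 295.3] s [31.  31.2] a 75.0 med [468.  299.6 114.2] zmax 120.0
scene clip 0.12 97 c [467.4 295.1] s [28.3 40.9] a 75.2 med [481.9 294.8 128.9] zmax 139.8
scene clip 0.14 74 c [468.6 295.1] s [27.  48.4] a 74.8 med [484.9 295.2 148. ] zmax 154.9
scene clip 0.155 99 c [468.7 293.3] s [28.4 51.5] a 77.3 med [486.2 294.3 162.3] zmax 169.0
scene plate 171 c [457. 239.] s [64.5 21.1] a 79.6 med [456.1 237.4  89.9] zmax 94.7
  plate dir 79.91151513799102
  panel dir 94.51147114457228 [ 0.49153331 -0.28995947  0.08425579] -0.387088311799205 -0.20197180790804334 0.08439340316946581
```

```bash
cat > m3.py <<'E'
from m2 import *
print("=====")
for n in("top","scene"):
    cl=C[n];col=F[n]["color"].astype(int)
    D=(col.max(2)<75)&(cl[...,0]>.42)&(cl[...,0]<.505)&(cl[...,1]>-.03)&(cl[...,1]<.09)&(cl[...,2]>.012)
    P=cl[D]; (c,r)=cv2.minEnclosingCircle(P[:,:2].astype(np.float32)*1000); print(n,"dark",len(P),c,r,np.histogram(P[:,2],np.arange(.012,.07,.005)))
    N=(cl[...,0]>.425)&(cl[...,0]<.515)&(cl[...,1]>-.005)&(cl[...,1]<.065)&(cl[...,2]>.048)&(col.max(2)<110)
    P=cl[N]; print(" wing",len(P)); rect("wing",P[None],0,len(P),0,1,0,1)
    W=(col.min(2)>165)&(cl[...,0]>.40)&(cl[...,0]<.5)&(cl[...,1]>-.02)&(cl[...,1]<.08)&(cl[...,2]>.01)
    print(" white",[(tuple(np.round(p*1000)),tuple(k)) for p,k in zip(cl[W],col[W])][:12])
    R=(col[...,0]>150)&(col[...,1]<90)&(cl[...,0]>.40)&(cl[...,0]<.5)&(cl[...,1]>-.02)&(cl[...,1]<.1)
    print(" red",cl[R].mean(0)*1000 if R.any() else None)
    K=(cl[...,0]>.53)&(cl[...,0]<.60)&(cl[...,1]>-.07)&(cl[...,1]<.13)&(cl[...,2]>.074)&(cl[...,2]<.104)
    Q=cl[K]
    for s in(-1,1):
        q=Q[(Q[:,1]-.029)*s>0]; d=(q[:,0]-.5275)*c25-(q[:,2]-.045)*s25; d=d[abs(d)<.008]; print(" upr",s,"y",np.percentile(q[:,1],[1,50,99]),"front off",np.median(d),len(d))
u0,u1,v0,v1=280,316,195,232
a=cv2.resize(F["top"]["color"][v0:v1,u0:u1,::-1],(400,411),interpolation=cv2.INTER_CUBIC)
b=cv2.resize(F["scene"]["color"][217:254,300:337,::-1],(400,411),interpolation=cv2.INTER_CUBIC)
cv2.imwrite("pics/ring.png",np.clip(np.hstack([a,b]).astype(int)*2,0,255).astype(np.uint8))
E
python3 m3.py | sed '1,/=====/d'
```

```text
top dark 180 (466.19390869140625, 31.89617156982422) 28.472076416015625 (array([ 4, 11, 13, 58, 51,  5,  2,  9, 19,  8,  0]), array([0.012, 0.017, 0.022, 0.027, 0.032, 0.037, 0.042, 0.047, 0.052,
       0.057, 0.062, 0.067]))
 wing 67
wing 67 c [466.2  30.6] s [13.  57.9] a 83.9 med [477.7  28.4  54.5] zmax 61.9
 white [((np.float64(430.0), np.float64(33.0), np.float64(23.0)), (np.int64(182), np.int64(181), np.int64(168))), ((np.float64(428.0), np.float64(33.0), np.float64(17.0)), (np.int64(190), np.int64(189), np.int64(175))), ((np.float64(428.0), np.float64(30.0), np.float64(14.0)), (np.int64(186), np.int64(182), np.int64(167))), ((np.float64(425.0), np.float64(33.0), np.float64(17.0)), (np.int64(186), np.int64(182), np.int64(169)))]
 red [454.27272297  64.06291498  16.72236861]
 upr -1 y [-0.05600658 -0.03621973 -0.01626756] front off -0.00036148980592353927 106
 upr 1 y [0.07385579 0.09396568 0.11204516] front off 0.0015330920237793776 104
scene dark 273 (463.58099365234375, 33.79041290283203) 30.536285400390625 (array([10, 42, 23, 66, 53, 14, 22, 19, 20,  4,  0]), array([0.012, 0.017, 0.022, 0.027, 0.032, 0.037, 0.042, 0.047, 0.052,
       0.057, 0.062, 0.067]))
 wing 118
wing 118 c [479.8  21. ] s [75.1 62.8] a 21.8 med [487.3  32.3  54.6] zmax 64.0
 white []
 red [450.9234584   66.62001191  16.2867993 ]
 upr -1 y [-0.05612978 -0.03412482 -0.01562348] front off -0.0022107987923262427 113
 upr 1 y [0.07349813 0.09649425 0.1146161 ] front off 9.089976343530821e-05 128
```

View pics/ring.png

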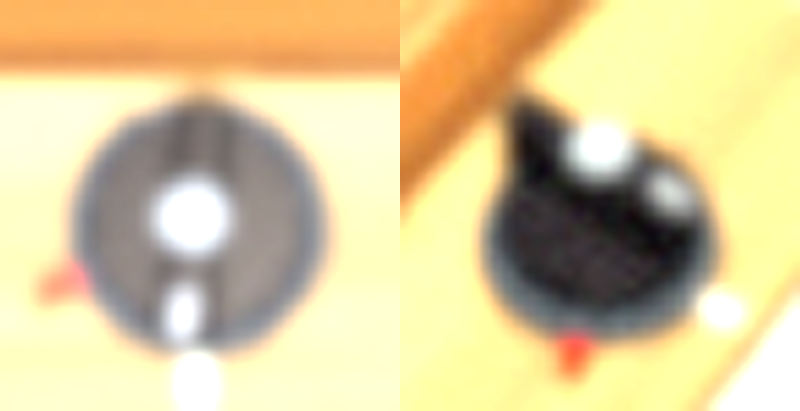

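Ring picture: wing nearly along x at (195,215), white line at (182,310), red mark at (60,285) left. Estimates: ring axis (466,30.5) mm with wing at −6°, easel origin (527,29) with yaw −1.1°. Moving to the ring.

Emit:
arm_command:
  rows:
    - [45,[0.33,0.99,-0.1],[0,0,0.94]]
    - [45,[0.33,0.99,-0.1],[0,0,0.94]]
    - [45,[0.33,0.99,-0.1],[0,0,0.94]]
    - [45,[0.33,0.99,-0.1],[0,0,0.94]]
    - [45,[0.33,0.99,-0.1],[0,0,0.94]]
    - [45,[0.33,0.99,-0.1],[0,0,0.94]]
    - [45,[0.33,0.99,-0.1],[0,0,0.94]]
    - [45,[0.33,0.99,-0.1],[0,0,0.94]]
    - [45,[0.33,0.99,-0.1],[0,0,0.94]]
    - [45,[0.33,0.99,-0.1],[0,0,0.94]]
    - [45,[0.33,0.99,-0.1],[0,0,0.94]]
    - [45,[0.33,0.99,-0.1],[0,0,0.94]]

```text
time: 1.1
tool_pos: [0.3684, -0.2663, 0.2008]
tool_rot: [-0.0, 0.57, 0.822, 0.0]
contact_force: [0.2, 0.3, -0.8]
gripper_width: 0.526
grasp_force: 0.0
```

Emit:
arm_command:
  rows:
    - [45,[0.326,0.99,-0.3],[0,0,0.708]]
    - [45,[0.326,0.99,-0.3],[0,0,0.708]]
    - [45,[0.326,0.99,-0.3],[0,0,0.708]]
    - [45,[0.326,0.99,-0.3],[0,0,0.708]]
    - [45,[0.326,0.99,-0.3],[0,0,0.708]]
    - [45,[0.326,0.99,-0.3],[0,0,0.708]]
    - [45,[0.326,0.99,-0.3],[0,0,0.708]]
    - [45,[0.326,0.99,-0.3],[0,0,0.708]]
    - [45,[0.326,0.99,-0.3],[0,0,0.708]]
    - [45,[0.326,0.99,-0.3],[0,0,0.708]]

```text
time: 1.93
tool_pos: [0.4654, 0.0319, 0.1099]
tool_rot: [-0.001, 0.051, 0.999, -0.0]
contact_force: [0.7, 0.8, 0.3]
gripper_width: 0.526
grasp_force: 0.0
```

Emit:
arm_command:
  rows:
    - [45,[0,0,-0.12],[0,0,0]]
    - [45,[0,0,-0.235],[0,0,0]]
    - [45,[0,0,-0.235],[0,0,0]]
    - [0,[0,0,-0.235],[0,0,0]]
    - [0,[0,0,-0.235],[0,0,0]]
    - [0,[0,0,-0.235],[0,0,0]]
    - [0,[0,0,-0.235],[0,0,0]]
    - [0,[0,0,-0.235],[0,0,0]]

```text
time: 2.6
tool_pos: [0.4681, 0.03, 0.0434]
tool_rot: [0.002, 0.054, 0.999, 0.0]
contact_force: [-2.3, 2.2, 6.6]
gripper_width: 0.126
grasp_force: 61.1
```

Emit:
arm_command:
  rows:
    - [0,[0,0,0.01],[0,0,-0.08]]
    - [0,[0,0,0.01],[0,0,-0.16]]
    - [0,[0,0,0.01],[0,0,-0.24]]
    - [0,[0,0,0.01],[0,0,-0.32]]
    - [0,[0,0,0.01],[0,0,-0.4]]
    - [0,[0,0,0.01],[0,0,-0.48]]
    - [0,[0,0,0.01],[0,0,-0.56]]
    - [0,[0,0,0.01],[0,0,-0.64]]
    - [0,[0,0,0.01],[0,0,-0.7]]
    - [0,[0,0,0.01],[0,0,-0.7]]

```text
time: 3.43
tool_pos: [0.4669, 0.0291, 0.0435]
tool_rot: [0.002, 0.568, 0.823, -0.0]
contact_force: [6.1, -1.7, -9.9]
gripper_width: 0.124
grasp_force: 61.3
```

```bash
python3 -c "
from h import *
print(monitor.state()['ft_torque'])"
```

```text
[-0.44452765 -0.78056608  0.62710162]
```

Emit:
arm_command:
  rows:
    - [0,[0,0,0],[0,0,-0.03]]
    - [0,[0,0,0],[0,0,-0.06]]
    - [0,[0,0,0],[0,0,-0.06]]

```text
time: 3.68
tool_pos: [0.4669, 0.0291, 0.0436]
tool_rot: [0.002, 0.604, 0.797, -0.001]
contact_force: [4.3, -1.9, -10.1]
gripper_width: 0.131
grasp_force: 76.9
```

```bash
python3 -c "
from h import *
s=monitor.state();print(s['ft_torque'],s['tool_rot'],s['contact_force'])"
```

```text
[-0.3800468  -0.77205399  1.66744677] [ 2.21804873e-03  6.03948281e-01  7.97020217e-01 -5.72295702e-04] [  4.31705789  -1.89448802 -10.10363204]
```

Emit:
arm_command:
  rows:
    - [45,[0,0,0],[0,0,-0.03]]
    - [45,[0,0,0],[0,0,-0.03]]
    - [45,[0,0,0],[0,0,0]]
    - [45,[0,0,0.12],[0,0,0]]
    - [45,[0,0,0.24],[0,0,0]]
    - [45,[0,0,0.4],[0,0,0]]
    - [45,[0.05,-0.14,0.43],[0,0,0]]
    - [45,[0.09,-0.95,0.43],[0,0,-0.122]]
    - [45,[0.09,-0.95,0.43],[0,0,-0.122]]
    - [45,[0.09,-0.95,0.43],[0,0,-0.122]]
    - [45,[0.09,-0.95,0.43],[0,0,-0.122]]
    - [45,[0.09,-0.95,0.43],[0,0,-0.122]]

```text
time: 4.68
tool_pos: [0.4911, -0.2175, 0.1738]
tool_rot: [0.001, 0.679, 0.734, 0.0]
contact_force: [0.5, -0.7, 0.1]
gripper_width: 0.528
grasp_force: 0.0
```

```bash
python3 - <<'E'
from h import *
f=grab("top");cl=cloud(f);col=f["color"].astype(int)
print(monitor.state()['tool_pos'])
N=(cl[...,0]>.425)&(cl[...,0]<.502)&(cl[...,1]>-.005)&(cl[...,1]<.07)&(cl[...,2]>.046)&(col.max(2)<110)
P=cl[N][:,:2].astype(np.float32)*1000
print(len(P),cv2.minAreaRect(P))
v=np.linalg.svd(P-P.mean(0),full_matrices=False)[2][0];print(np.degrees(np.arctan2(v[1],v[0])))
cv2.imwrite("pics/ring2.png",np.clip(2*cv2.resize(f["color"][195:232,280:316,::-1],(400,411),interpolation=cv2.INTER_CUBIC).astype(int),0,255).astype(np.uint8))
E
```

```text
[ 0.49117302 -0.22427765  0.17423953]
64 ((468.0321350097656, 30.461078643798828), (12.92856216430664, 59.018592834472656), 23.127426147460938)
-66.930984
```

View pics/ring2.png

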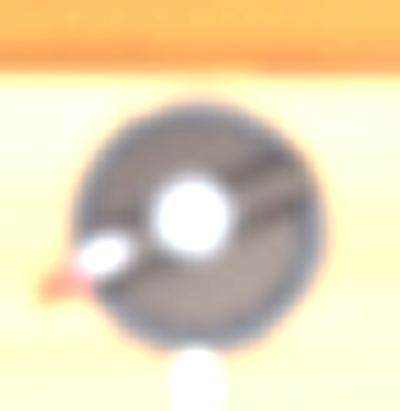

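Ring now locked: white line at (100,255) meets the red mark at (60,290). On to the panel.

Emit:
arm_command:
  rows:
    - [45,[0.008,-0.1,-0.08],[0,0,0]]
    - [45,[0.008,-0.23,-0.16],[0,0,0]]
    - [45,[0.008,-0.23,-0.16],[0,0,0]]
    - [45,[0.008,-0.23,-0.16],[0,0,0]]

```text
time: 5.07
tool_pos: [0.4923, -0.2853, 0.123]
tool_rot: [-0.001, 0.68, 0.733, -0.0]
contact_force: [-0.6, -0.2, -0.3]
gripper_width: 0.527
grasp_force: 0.0
```

Emit:
arm_command:
  rows:
    - [45,[0.003,-0.02,-0.11],[0,0,0]]
    - [45,[0.003,-0.02,-0.215],[0,0,0]]
    - [45,[0.003,-0.02,-0.215],[0,0,0]]
    - [0,[0.003,-0.02,-0.215],[0,0,0]]
    - [0,[0.003,-0.02,-0.215],[0,0,0]]
    - [0,[0.003,-0.02,-0.215],[0,0,0]]
    - [0,[0.003,-0.02,-0.215],[0,0,0]]
    - [0,[0.003,-0.02,-0.215],[0,0,0]]

```text
time: 5.73
tool_pos: [0.4957, -0.2906, 0.0632]
tool_rot: [0.002, 0.679, 0.734, 0.0]
contact_force: [-2.5, 1.7, 7.6]
gripper_width: 0.121
grasp_force: 60.1
```

Emit:
arm_command:
  rows:
    - [0,[0,0,0.1],[0,0,0]]
    - [0,[0,0,0.2],[0,0,0]]
    - [0,[0,0,0.3],[0,0,0]]
    - [0,[0,0,0.4],[0,0,0]]
    - [0,[0,0,0.4],[0,0,0]]
    - [0,[0,0,0.4],[0,0,0]]

```text
time: 6.23
tool_pos: [0.496, -0.291, 0.1837]
tool_rot: [0.004, 0.679, 0.734, 0.0]
contact_force: [-0.6, -0.1, -1.9]
gripper_width: 0.121
grasp_force: 59.3
```

```bash
cat > g.py <<'E'
from h import *
from scipy.spatial.transform import Rotation as Ro
O=np.array([.5272,.0288,.045]); E=Ro.from_euler("z",-1.1,degrees=True)*Ro.from_euler("y",25,degrees=True)
def w(x,y,z): return O+E.apply(np.array([x,y,z])/1000)
# tool rot when tool x along -? : tool down, tool-x yaw a (deg), optionally tilted with easel_back
def down(a): return Ro.from_euler("z",a,degrees=True)*Ro.from_euler("x",180,degrees=True)
TE=E*down(90)   # tool z = -easel z, tool y along easel_back x
def go(p,R):
    s=monitor.state(); q=s["tool_rot"]; cur=Ro.from_quat(q,scalar_first=True)
    d=(np.array(p)-s["tool_pos"])/.3; r=(R*cur.inv()).as_rotvec()/(np.pi/2)
    print("shift",np.round(d,3),"turn",np.round(r,3))
E
python3 - <<'E'
from g import *
s=monitor.state();print(s["tool_pos"],s["tool_rot"],s["contact_force"])
print(w(-6,2,53),w(-11,2,103))
go(w(-11,2,103),TE)
f=grab("top");cl=cloud(f);P=cl[np.isfinite(cl[...,2])]
k=(P[:,0]>.44)&(P[:,0]<.56)&(P[:,1]>-.42)&(P[:,1]<-.16)&(P[:,2]>.19)&(P[:,2]<.215)
B=P[k];print(len(B),B[:,1].min(),B[:,1].max(),np.median(B,0),cv2.minAreaRect(B[:,:2].astype(np.float32)*1000))
E
```

```text
[ 0.49598297 -0.2910236   0.18371819] [3.51353252e-03 6.78825929e-01 7.34290719e-01 3.92006278e-04] [-0.57452801 -0.07722708 -1.89437833]
[0.54419619 0.03047403 0.09557002] [0.56079251 0.03015536 0.1429985 ]
shift [ 0.216  1.071 -0.136] turn [-0.005  0.281 -0.062]
101 -0.2860841934501526 -0.20181058731461587 [ 0.49028719 -0.22371617  0.20558973] ((490.7165222167969, -244.39724731445312), (85.21184539794922, 17.657024383544922), 85.05780029296875)
```

Emit:
arm_command:
  rows:
    - [0,[0.03,0.13,0],[0,0.04,-0.01]]
    - [0,[0.06,0.26,0],[-0.001,0.08,-0.02]]
    - [0,[0.09,0.38,0],[-0.002,0.12,-0.03]]
    - [0,[0.12,0.5,0],[-0.003,0.16,-0.04]]
    - [0,[0.15,0.62,0],[-0.003,0.2,-0.05]]
    - [0,[0.18,0.74,0],[-0.004,0.24,-0.06]]
    - [0,[0.2,0.86,0],[-0.005,0.281,-0.062]]
    - [0,[0.2,0.95,0],[-0.005,0.281,-0.062]]
    - [0,[0.2,0.95,0],[-0.005,0.281,-0.062]]
    - [0,[0.2,0.95,0],[-0.005,0.281,-0.062]]
    - [0,[0.2,0.95,0],[-0.005,0.281,-0.062]]

```text
time: 7.2
tool_pos: [0.5536, -0.0052, 0.1785]
tool_rot: [-0.159, 0.697, 0.683, -0.152]
contact_force: [-0.7, -0.2, -1.2]
gripper_width: 0.123
grasp_force: 59.4
```

```bash
python3 - <<'E'
from g import *
s=monitor.state();print(s["tool_pos"],s["joint_pos"])
go(w(-11,2,83),TE)
E
```

```text
[ 0.55357044 -0.00524642  0.17850269] [-0.12369127  0.22165311  1.56308868 -0.0408107   1.79853828 -0.10336072]
shift [-0.004  0.119 -0.179] turn [-0.003 -0.005  0.002]
```

Emit:
arm_command:
  rows:
    - [0,[0,0.12,-0.04],[-0.003,-0.005,0.002]]
    - [0,[-0.004,0.12,-0.1],[-0.003,-0.005,0.002]]
    - [0,[-0.004,0.12,-0.18],[-0.003,-0.005,0.002]]
    - [0,[-0.004,0.12,-0.18],[-0.003,-0.005,0.002]]
    - [0,[-0.004,0.12,-0.18],[-0.003,-0.005,0.002]]

```text
time: 7.62
tool_pos: [0.5516, 0.0299, 0.1246]
tool_rot: [-0.155, 0.697, 0.683, -0.152]
contact_force: [-0.5, 0.3, -1.3]
gripper_width: 0.118
grasp_force: 59.3
```

```bash
python3 - <<'E'
from g import *
s=monitor.state();print(s["tool_pos"],E.inv().apply(s["tool_pos"]-O)*1000)
go(w(-11,2,57),TE);go(w(-6,2,52),TE)
f=grab("scene");cv2.imwrite("pics/pl.png",cv2.resize(f["color"][150:290,230:390,::-1],(800,600)[:2] if 0 else (680,595),interpolation=cv2.INTER_CUBIC))
E
```

```text
[0.55161546 0.02990856 0.12458163] [-11.52809348   1.57706903  82.43297572]
shift [-0.034  0.002 -0.078] turn [-0.    -0.001  0.001]
shift [-0.026  0.002 -0.1  ] turn [-0.    -0.001  0.001]
```

View pics/pl.png

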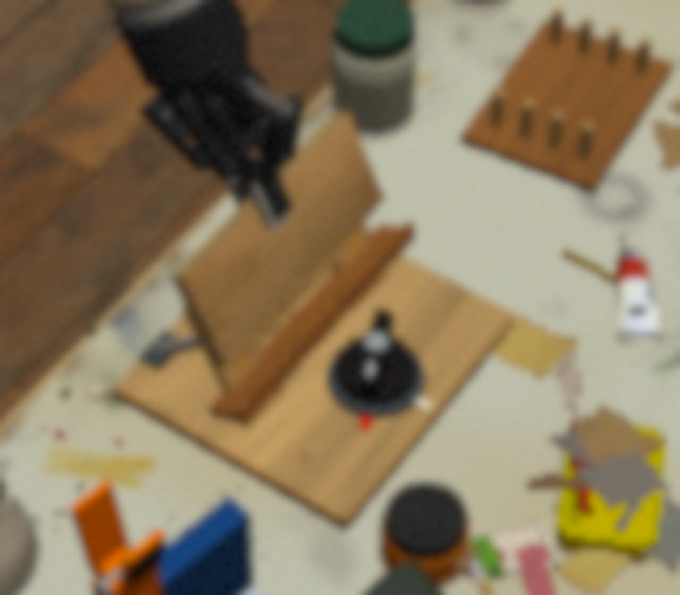

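The panel hovers parallel above the ledge (edge from (215,370) to (380,200)), well aligned. Lowering.

Emit:
arm_command:
  rows:
    - [0,[-0.017,0.002,-0.039],[0,0,0]]
    - [0,[-0.034,0.002,-0.078],[0,0,0]]
    - [0,[-0.03,0.002,-0.088],[0,0,0]]
    - [0,[-0.026,0.002,-0.095],[0,0,0]]
    - [0,[-0.024,0.002,-0.097],[0,0,0]]
    - [0,[-0.024,0.002,-0.097],[0,0,0]]

```text
time: 8.17
tool_pos: [0.5444, 0.0315, 0.0964]
tool_rot: [-0.155, 0.697, 0.684, -0.152]
contact_force: [-6.3, -1.2, -1.5]
gripper_width: 0.122
grasp_force: 59.0
```

```bash
python3 - <<'E'
from g import *
s=monitor.state();print(E.inv().apply(s["tool_pos"]-O)*1000,E.inv().apply(s["contact_force"]))
E
```

```text
[-6.22428433  3.03144269 53.83067552] [-5.03215388 -1.32106515 -3.99990564]
```

Emit:
arm_command:
  rows:
    - [0,[-0.002,0,-0.005],[0,0,0]]
    - [0,[-0.004,0,-0.009],[0,0,0]]
    - [0,[-0.004,0,-0.009],[0,0,0]]

```text
time: 8.42
tool_pos: [0.5443, 0.0315, 0.0961]
tool_rot: [-0.154, 0.697, 0.684, -0.152]
contact_force: [-5.7, 0.0, 5.1]
gripper_width: 0.118
grasp_force: 60.1
```

```bash
python3 - <<'E'
from g import *
s=monitor.state();print(E.inv().apply(s["tool_pos"]-O)*1000,E.inv().apply(s["contact_force"]))
E
```

```text
[-6.14955457  3.0676987  53.46266352] [-7.3020969  -0.06534965  2.17196069]
```

Emit:
arm_command:
  rows:
    - [25,[0,0,0],[0,0,0]]
    - [40,[0,0,0],[0,0,0]]
    - [40,[0,0,0],[0,0,0]]
    - [40,[0,0,0],[0,0,0]]
    - [40,[0.04,0,0.08],[0,0,0]]
    - [40,[0.08,0,0.17],[0,0,0]]
    - [40,[0.113,0,0.242],[0,0,0]]
    - [40,[0.113,0.1,0.3],[0,-0.07,0]]
    - [40,[0.1,0.2,0.4],[0,-0.14,0]]
    - [40,[0.05,0.3,0.4],[0,-0.21,0]]
    - [40,[0,0.4,0.4],[0,-0.278,0]]
    - [40,[-0.05,0.5,0.4],[0,-0.278,0]]

```text
time: 9.42
tool_pos: [0.5269, 0.1828, 0.2149]
tool_rot: [-0.001, 0.713, 0.701, 0.006]
contact_force: [1.0, 0.4, -0.8]
gripper_width: 0.469
grasp_force: 0.0
```

```bash
cat > chk.py <<'E'
from g import *
for n in("top","scene"):
    f=grab(n);cl=cloud(f);P=cl[np.isfinite(cl[...,2])]
    Q=E.inv().apply(P-O)*1000
    k=(abs(Q[:,1])<110)&(Q[:,2]>10)&(Q[:,2]<70)&(Q[:,0]>-30)&(Q[:,0]<-3)
    B=Q[k];A=np.c_[B[:,1:],np.ones(len(B))];c,*_=np.linalg.lstsq(A,B[:,0],rcond=None)
    t=Q[(abs(Q[:,1])<115)&(Q[:,2]>60)&(Q[:,2]<90)&(abs(Q[:,0]+6)<10)]
    print(n,len(B),"x med",np.median(B[:,0]),"slopes y,z",c[:2],"y",np.percentile(B[:,1],[.5,99.5]),"top z",np.percentile(t[:,2],[90,98]))
E
python3 chk.py; python3 - <<'E'
from g import *
f=grab("top");cl=cloud(f);P=cl[np.isfinite(cl[...,2])]
# clip centre both
for n in("top","scene"):
    cl=cloud(grab(n));P=cl[np.isfinite(cl[...,2])]
    k=(P[:,0]>.43)&(P[:,0]<.51)&(P[:,1]>.2)&(P[:,1]<.34)&(P[:,2]>.15)&(P[:,2]<.175)
    B=P[k][:,:2].astype(np.float32)*1000;print(n,len(B),cv2.minAreaRect(B) if len(B)>4 else 0)
go([.4705,.2945,.21],down(77.5)); print(monitor.state()["tool_pos"])
E
```

```text
top 841 x med -11.02226151008748 slopes y,z [0.00327085 0.02196532] y [-92.19839642  91.03092693] top z [77.84060657 79.81357346]
scene 945 x med -12.338030010235553 slopes y,z [ 0.00707629 -0.0010605 ] y [-93.64434451  92.78812921] top z [75.5092263  76.40341552]
top 24 ((491.8648986816406, 282.5495910644531), (13.447626113891602, 8.771149635314941), 75.83422088623047)
scene 128 ((469.27203369140625, 293.3586730957031), (28.791545867919922, 54.543800354003906), 78.20562744140625)
shift [-0.199  0.377 -0.015] turn [-0.005  0.003 -0.128]
[0.53014796 0.18146803 0.21457284]
```

Panel is flat, centred and seated. Now the clip.

Emit:
arm_command:
  rows:
    - [82,[-0.06,0.12,0],[-0.002,0.001,-0.04]]
    - [82,[-0.12,0.24,0],[-0.005,0.003,-0.08]]
    - [82,[-0.18,0.34,0],[-0.005,0.003,-0.123]]
    - [82,[-0.199,0.377,-0.01],[-0.005,0.003,-0.123]]
    - [82,[-0.199,0.377,-0.01],[-0.005,0.003,-0.123]]
    - [82,[-0.199,0.377,-0.01],[-0.005,0.003,-0.123]]
    - [82,[-0.199,0.377,-0.01],[-0.005,0.003,-0.123]]
    - [82,[-0.199,0.377,-0.01],[-0.005,0.003,-0.123]]

```text
time: 10.33
tool_pos: [0.4712, 0.2934, 0.2112]
tool_rot: [0.0, 0.778, 0.628, -0.0]
contact_force: [0.5, 0.1, -0.6]
gripper_width: 0.962
grasp_force: 0.0
```

```bash
python3 - <<'E'
from g import *
s=monitor.state();print(s["tool_pos"],s["gripper_width"]);go([.4707,.2943,.132],down(78))
E
```

```text
[0.47116858 0.29335012 0.21115383] 0.9616984675114054
shift [-0.002  0.003 -0.264] turn [ 0.    -0.     0.002]
```

Emit:
arm_command:
  rows:
    - [82,[-0.002,0.003,-0.09],[0,0,0]]
    - [82,[-0.002,0.003,-0.18],[0,0,0]]
    - [82,[-0.002,0.003,-0.264],[0,0,0]]
    - [82,[-0.002,0.003,-0.264],[0,0,0]]
    - [20,[-0.002,0.003,-0.264],[0,0,0]]
    - [20,[-0.002,0.003,-0.264],[0,0,0]]
    - [20,[-0.002,0.003,-0.264],[0,0,0]]
    - [20,[-0.002,0.003,-0.264],[0,0,0]]
    - [20,[-0.002,0.003,-0.264],[0,0,0]]
    - [20,[-0.002,0.003,-0.264],[0,0,0]]
    - [20,[-0.002,0.003,-0.264],[0,0,0]]

```text
time: 11.25
tool_pos: [0.4696, 0.2957, 0.1325]
tool_rot: [0.0, 0.777, 0.629, 0.0]
contact_force: [-0.4, 0.5, -0.8]
gripper_width: 0.326
grasp_force: 65.4
```

```bash
python3 - <<'E'
from g import *
s=monitor.state();print(s["tool_pos"],s["gripper_width"]*85.4)
f=grab("scene");cv2.imwrite("pics/cl.png",cv2.resize(f["color"][225:335,225:335,::-1],(560,560),interpolation=cv2.INTER_CUBIC))
E
```

```text
[0.46959374 0.29569049 0.13246533] 27.83506065636083
```

View pics/cl.png

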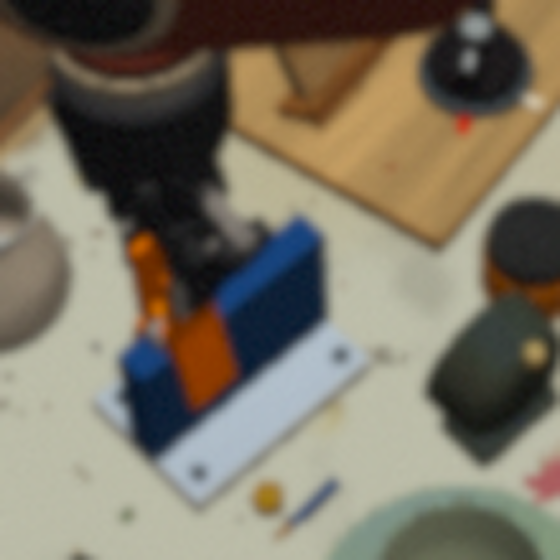

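The picture shows the fingers on the squeezed handles, jaw at (205,360) still beside the plate; width 28 mm matches fully squeezed. Lifting.

Emit:
arm_command:
  rows:
    - [20,[0,0,0.07],[0,0,0]]
    - [20,[0,0,0.15],[0,0,0]]
    - [20,[0,0,0.25],[0,0,0]]
    - [20,[0,0,0.36],[0,0,0]]
    - [20,[0,0,0.36],[0,0,0]]
    - [20,[0,0,0.36],[0,0,0]]

```text
time: 11.8
tool_pos: [0.4708, 0.2963, 0.2432]
tool_rot: [0.001, 0.777, 0.629, 0.002]
contact_force: [0.3, 0.5, -1.0]
gripper_width: 0.323
grasp_force: 65.4
```

```bash
python3 - <<'E'
from g import *
s=monitor.state();p=s["tool_pos"];R=Ro.from_quat(s["tool_rot"],scalar_first=True);print(p,s["gripper_width"])
f=grab("scene");cl=cloud(f);c=f["color"].astype(int)
k=(c[...,0]>110)&(c[...,0]>2*c[...,2])&(c[...,0]>1.6*c[...,1])&np.isfinite(cl[...,2])
L=R.inv().apply(cl[k]-p)*1000
L=L[(abs(L[:,0])<40)&(abs(L[:,1])<40)&(L[:,2]<90)]
print(len(L),[np.round(np.percentile(L[:,i],[1,10,50,90,99]),1) for i in range(3)])
j=L[L[:,2]>35];print("jaw",len(j),[np.round(np.percentile(j[:,i],[2,50,98]),1) for i in range(3)])
print("near jaw y vs z"); 
for z in range(0,75,8):
    q=L[(L[:,2]>z)&(L[:,2]<z+8)]
    if len(q)>3: print(z,len(q),np.round(np.percentile(q[:,1],[5,50,95]),1),np.round(np.percentile(q[:,0],[5,95]),1))
u0=max(0,int(np.nonzero(k)[1].mean())-60);v0=max(0,int(np.nonzero(k)[0].mean())-60)
cv2.imwrite("pics/cl2.png",cv2.resize(f["color"][v0:v0+110,u0:u0+110,::-1],(560,560),interpolation=cv2.INTER_CUBIC))
E
```

```text
[0.47076578 0.29627632 0.24315163] 0.323137986632844
746 [array([-37.7, -22.7,   1.7,  24.7,  38.1]), array([-37.5, -26.3, -12.4,  11.8,  27.7]), array([-323.6, -320.2, -316.8,   42.9,   65.3])]
jaw 100 [array([-11.8,   0.1,  10.9]), array([-24.3, -20.7, -15. ]), array([35.4, 51.4, 67.6])]
near jaw y vs z
16 27 [-17.2 -11.9   8.6] [-9.5 11.2]
24 40 [-17.5 -14.6   8.1] [-10.7  10.7]
32 27 [-20.  -17.4   3.4] [-9.7  9.3]
40 27 [-21.4 -19.4 -16.8] [-12.1   9.3]
48 22 [-23.5 -21.1 -19.2] [-10.5   8.4]
56 19 [-24.  -22.8 -20.5] [-11.   10.3]
64 13 [-24.9 -23.4 -21.7] [-10.    7.6]
```

View pics/cl2.png

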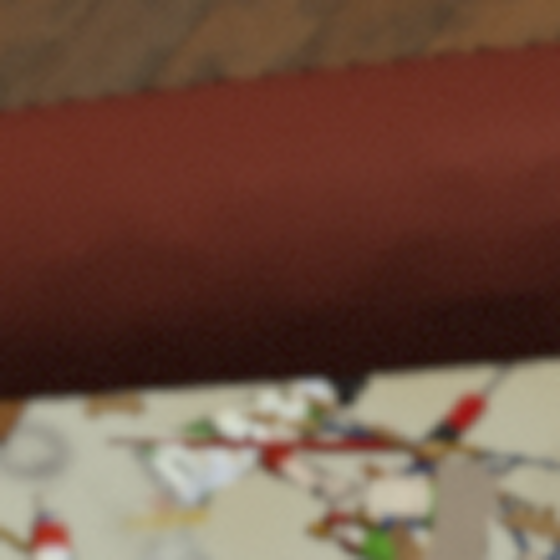

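Picture missed the clip (it shows only the arm link), but the numbers tell it: clip centred in the fingers, pivot 22 mm beyond the TCP.

```bash
python3 - <<'E'
from g import *
go(w(-2,65,187),TE);print(w(-2,65,187))
E
```

```text
shift [ 0.453 -0.678 -0.084] turn [0.032 0.277 0.12 ]
[0.6056506  0.09230565 0.21532479]
```

Emit:
arm_command:
  rows:
    - [20,[0.07,-0.1,0],[0.004,0.04,0.018]]
    - [20,[0.14,-0.2,0],[0.009,0.08,0.035]]
    - [20,[0.2,-0.3,0],[0.014,0.12,0.052]]
    - [20,[0.26,-0.4,0],[0.018,0.16,0.07]]
    - [20,[0.33,-0.5,0],[0.023,0.2,0.087]]
    - [20,[0.4,-0.6,-0.03],[0.028,0.24,0.105]]
    - [20,[0.453,-0.678,-0.084],[0.032,0.277,0.12]]
    - [20,[0.453,-0.678,-0.084],[0.032,0.277,0.12]]
    - [20,[0.453,-0.678,-0.084],[0.032,0.277,0.12]]
    - [20,[0.453,-0.678,-0.084],[0.032,0.277,0.12]]

```text
time: 12.68
tool_pos: [0.6044, 0.0924, 0.2127]
tool_rot: [-0.156, 0.696, 0.683, -0.153]
contact_force: [-0.5, -0.9, -1.0]
gripper_width: 0.324
grasp_force: 65.4
```

```bash
cat > c.py <<'E'
from g import *
s=monitor.state();p=s["tool_pos"];print(E.inv().apply(p-O)*1000,E.inv().apply(s["contact_force"]),s["gripper_width"])
for n in("scene","top"):
    f=grab(n);cl=cloud(f);c=f["color"].astype(int)
    k=(c[...,0]>110)&(c[...,0]>2*c[...,2])&(c[...,0]>1.6*c[...,1])&np.isfinite(cl[...,2])
    L=E.inv().apply(cl[k]-O)*1000; d=L-E.inv().apply(p-O)*1000
    L=L[(abs(d[:,1])<35)&(abs(d[:,0])<35)&(d[:,2]>-85)&(d[:,2]<55)]
    if len(L)>5: print(n,len(L),[np.round(np.percentile(L[:,i],[1,50,99]),1) for i in range(3)])
E
python3 c.py; python3 - <<'E'
from g import *
go(w(-2,65,150),TE);go(w(-2,65,117),TE)
E
```

```text
[ -2.07110175  65.08423193 184.12363322] [ 0.01415896 -0.92158675 -1.13581987] 0.3243572016314099
scene 364 [array([-27.9, -16.8,  14.4]), array([49.5, 68.4, 77.8]), array([114. , 159.9, 210.6])]
shift [-0.049 -0.002 -0.112] turn [-0.    -0.    -0.001]
shift [-0.096 -0.001 -0.212] turn [-0.    -0.    -0.001]
```

Emit:
arm_command:
  rows:
    - [20,[-0.024,-0.001,-0.055],[0,0,0]]
    - [20,[-0.049,-0.001,-0.11],[0,0,0]]
    - [20,[-0.064,-0.001,-0.142],[0,0,0]]
    - [20,[-0.08,-0.001,-0.177],[0,0,0]]
    - [20,[-0.096,-0.001,-0.212],[0,0,0]]
    - [20,[-0.096,-0.001,-0.212],[0,0,0]]
    - [20,[-0.096,-0.001,-0.212],[0,0,0]]

```text
time: 13.37
tool_pos: [0.5765, 0.0921, 0.1517]
tool_rot: [-0.155, 0.697, 0.684, -0.152]
contact_force: [-1.0, -0.4, -0.2]
gripper_width: 0.321
grasp_force: 65.7
```

```bash
python3 c.py; python3 chk.py
```

```text
[ -1.50532828  64.28415166 117.03631578] [-0.83430152 -0.43464558 -0.63890353] 0.3211115514342128
scene 344 [array([-28. , -16.8,  12.6]), array([42.5, 67.3, 77.2]), array([ 34.5,  90.2, 144. ])]
top 577 x med -11.082309076919303 slopes y,z [-0.00053809  0.00825926] y [-92.3918618   33.46024481] top z [77.88123488 79.66080969]
scene 918 x med -12.661324826263312 slopes y,z [-0.01094973 -0.04718677] y [-92.73299032  92.15365267] top z [76.21474749 86.29943614]
```

Emit:
arm_command:
  rows:
    - [34,[0,0,0],[0,0,0]]
    - [40,[0,0,0],[0,0,0]]
    - [46,[0,0,0],[0,0,0]]
    - [52,[0,0,0],[0,0,0]]
    - [58,[0,0,0],[0,0,0]]
    - [64,[0,0,0],[0,0,0]]
    - [72,[0,0,0],[0,0,0]]
    - [80,[0,0,0],[0,0,0]]
    - [80,[0,0,0],[0,0,0]]
    - [80,[0,0,0],[0,0,0]]

```text
time: 14.4
tool_pos: [0.5766, 0.0919, 0.1513]
tool_rot: [-0.155, 0.697, 0.684, -0.152]
contact_force: [-0.1, 0.3, 0.7]
gripper_width: 0.939
grasp_force: 0.0
```

```bash
python3 c.py
```

```text
[ -1.24374766  64.04685452 116.71385487] [-0.39335771  0.25388579  0.6167993 ] 0.9390173957312737
scene 386 [array([-27.6, -14. ,  21.4]), array([47.6, 65.8, 77. ]), array([ 44.4, 102. , 147.3])]
```

Retreat along the slope, then up and away; then look.

Emit:
arm_command:
  rows:
    - [80,[0.03,0,0.065],[0,0,0]]
    - [80,[0.07,0,0.15],[0,0,0]]
    - [80,[0.113,0,0.242],[0,0,0]]
    - [80,[0.15,0,0.33],[0,0,0]]
    - [80,[0.15,0.1,0.43],[0,0,0]]
    - [80,[0.1,0.25,0.5],[0,-0.07,0]]
    - [80,[0,0.4,0.5],[0,-0.14,0]]
    - [80,[-0.1,0.5,0.5],[0,-0.2,0]]
    - [80,[-0.2,0.6,0.5],[0,-0.2,0]]
    - [80,[-0.3,0.7,0.5],[0,-0.2,0]]
    - [80,[-0.3,0.7,0.5],[0,-0.2,0]]

```text
time: 15.42
tool_pos: [0.4834, 0.3043, 0.302]
tool_rot: [-0.046, 0.711, 0.701, -0.041]
contact_force: [0.5, -0.4, 0.1]
gripper_width: 0.934
grasp_force: 0.0
```

```bash
python3 chk.py; python3 - <<'E'
from g import *
for n in("scene","top"):
    f=grab(n);cl=cloud(f);c=f["color"].astype(int)
    k=(c[...,0]>110)&(c[...,0]>2*c[...,2])&(c[...,0]>1.6*c[...,1])&np.isfinite(cl[...,2])
    L=E.inv().apply(cl[k]-O)*1000
    L=L[(abs(L[:,1]-65)<40)&(abs(L[:,0])<45)&(L[:,2]>20)]
    if len(L)<6: print(n,len(L));continue
    print(n,len(L),[np.round(np.percentile(L[:,i],[1,50,99]),1) for i in range(3)])
    for a,b in((30,60),(80,115),(115,135),(135,160)):
        q=L[(L[:,2]>a)&(L[:,2]<b)]
        if len(q)>3: print(a,len(q),np.round(np.percentile(q[:,0],[3,97]),1),np.round(np.percentile(q[:,1],[3,97]),1))
    if n=="scene": a=cv2.resize(f["color"][165:275,245:355,::-1],(400,400),interpolation=cv2.INTER_CUBIC)
    else: b=cv2.resize(f["color"][145:250,250:355,::-1],(400,400),interpolation=cv2.INTER_CUBIC)
cv2.imwrite("pics/fin.png",np.hstack([a,b]) if 'b' in dir() else a)
E
```

```text
top 826 x med -11.238824846199616 slopes y,z [-0.00341488 -0.00200922] y [-92.38122452  91.17783062] top z [78.10960874 80.78294443]
scene 933 x med -12.551009261890467 slopes y,z [ 0.00042812 -0.01559116] y [-92.99349858  92.08770527] top z [75.5601351  86.45361604]
scene 398 [array([-29.1, -14.6,  21.5]), array([46.6, 65.3, 76.7]), array([ 44.2, 104. , 147.5])]
30 41 [-21.9  -9.7] [45.9 76.5]
80 150 [-21.7  14. ] [51.5 76.3]
115 68 [-22.4  18.1] [49.  76.1]
135 75 [-29.5  22.8] [48.3 75.8]
top 301 [array([-27.8, -15.2,  20. ]), array([49.5, 62.1, 76.2]), array([ 40.3, 107.2, 151.3])]
30 28 [-17.8  -9.5] [51.5 78.1]
80 108 [-19.8  14.3] [49.8 74.6]
115 55 [ 9.8 18.2] [51.5 73.6]
135 68 [-28.5  20. ] [50.1 72.1]Traceback (most recent call last):
  File "<stdin>", line 14, in <module>
    return _nx.concatenate(arrs, 0, dtype=dtype, casting=casting)
           ~~~~~~~~~~~~~~~^^^^^^^^^^^^^^^^^^^^^^^^^^^^^^^^^^^^^^^
ValueError: all the input arrays must have same number of dimensions, but the array at index 0 has 1 dimension(s) and the array at index 1 has 3 dimension(s)
```

```bash
python3 - <<'E'
from g import *
f=grab("scene");cv2.imwrite("pics/fin.png",cv2.resize(f["color"][140:300,190:390,::-1],(800,600),interpolation=cv2.INTER_CUBIC))
E
```

```text
(no output)
```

View pics/fin.png

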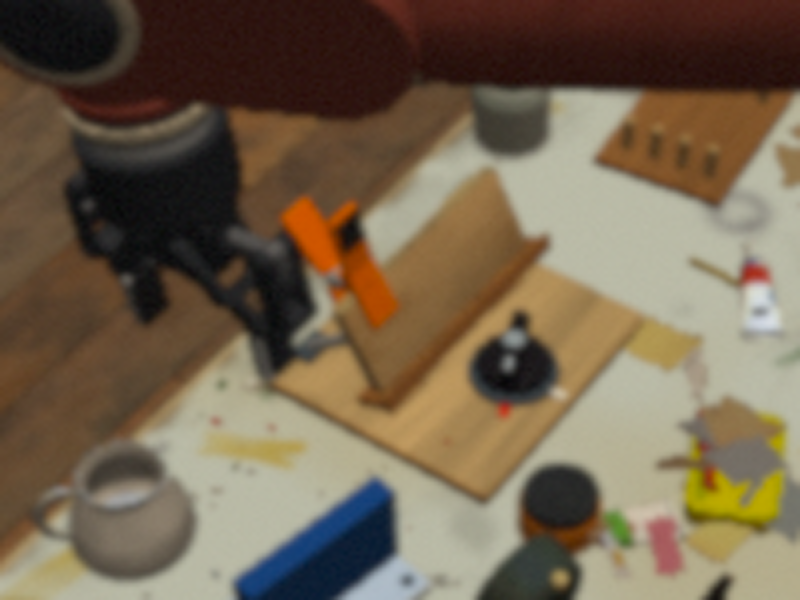

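The panel sits on the ledge, the clip at (345,260) straddles panel and left upright, the ring is locked, and the gripper is clear. Handing in.

```bash
python3 -c "
from plant import manip
print(manip.job_done())"
```

```text
the job is handed in; nothing more can be done
None
```

The job is handed in, with no verdict returned: by the final camera check the panel is centred and flat on the ledge, the clip is over its top edge on the left upright, the lock ring is at the red mark, and I saw no sign of a bystander being touched, though I didn't re-measure their positions.

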